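Find the nut driver that fits the centrifuge rotor's hex nut

TASK

Three look-alike sockets stand mouth down on the lab bench, and only one fits the hex nut on top of the centrifuge rotor: try them on the nut until one goes fully down over it onto the washer, and finish while still gripping that socket there. Stand any socket that does not fit back upright on the bench. The rotor sits on a soft sprung spindle: press gently, never pushing it down more than 7 mm (about 16 N), and leave everything else on the bench where it is.

Things in the scene. Friction and masses are not known exactly. Their poses are not given: they have to be found in the camera images.
- socket_a_grip (a point): steel nut driver, one of three look-alikes, mouth down, 80 mm tall, 0.3 kg: round barrel 50 mm diameter, 40 mm tall; on it a flat upright tang to grip, 28 mm long (x), 14 mm thick (y), 40 mm tall. Point: tang centre, 60 mm above the mouth; z up. Bore in the mouth: hexagon, two flats square to x, 24 mm deep, 2 mm lead-in. Its size is not visible: 23, 27 or 32 mm across flats (32 fits)
- socket_b_grip (a point): steel nut driver outwardly exactly like socket_a, with another bore size; same point (tang centre, 60 mm above the mouth) and same axes. Which of a, b, c has the bore that fits is not told: try them
- socket_c_grip (a point): steel nut driver outwardly exactly like socket_a, with another bore size; same point (tang centre, 60 mm above the mouth) and same axes. Which of a, b, c has the bore that fits is not told: try them
- nut_seat (a point): centre of the 64 mm washer face under the nut, 90 mm above the bench, on top of the rotor. x is square to a pair of the nut's flats (they repeat every 60 degrees), z up. A seated socket has its mouth on the washer, so its tang centre is 60 mm above this point; one that is too small stops with its mouth 11 mm or more above the washer
- nut_top (a point): centre of the steel hex nut's top, 18 mm above the washer face, same axes. Nut 30 mm across flats, its top 4 mm tapering to 25 mm. It tops an aluminium centrifuge rotor (170 mm diameter, ring of tube holes) on a round grey service stand fixed to the bench; the rotor does not turn
- spindle (a joint): how far the sprung spindle (with rotor, washer and nut) is pressed down, m: 0 at rest, up to 0.014. It starts to sink at about 2 N and then takes 2 N per mm
- petri_dish: bystander: clear dish, 93 mm diameter, 15 mm tall; origin under its centre
- flask: bystander: clear culture flask lying flat, 90 x 75 x 36 mm with a neck and cap at +x; origin under its centre
- tube_rack: bystander: white tube rack, 85 x 170 mm, 95 mm tall with its tubes; origin under its centre
- reagent_bottle: bystander: glass bottle with a label and cap, 70 mm diameter, 150 mm tall; origin under its centre
- spanner: bystander: open-ended spanner lying flat, 160 mm long; origin under its centre
- seal_ring: bystander: black rubber ring lying flat, 42 mm diameter, 6 mm thick; origin under its centre
- tip_box: bystander: grey pipette-tip box with clear lid, 120 x 80 mm, 59 mm tall; origin under its centre
There are look-alikes about, which are no part of the job. Of the things like the part that bears nut_seat, leave any that is black or purple; of the rest the smaller one is meant.

How it is judged:
By the outcome, as a careful person would: the job done as asked, in the order asked, and still so for the second after the job is handed in, while the arm keeps its last pose, push and grip.
It also fails if it takes over 72 s, if anything falls off the work surface, if the arm or the gripper's body presses on something with over 40 N, if the wrist force passes 120 N, or if a joint passes its speed limit or range.

ROBOT

A 7-joint arm with a two-finger parallel gripper is mounted at the origin on the work surface. World frame = base frame: x ahead of the robot, y to its left, z up, the work surface at z = 0. Lengths are in m, angles in rad, forces in N, time in s.
With the tool pointing down it reaches from about 0.4 to 0.85 m from the base axis. Payload 10.4 kg.
Tool frame: the origin (TCP) lies between the finger pads; the fingertips stand 14 mm ahead of it and the grasp point (between the pads) lies 5 mm behind it; z points along the fingers, y is the line along which they close (so a half turn about z gives the same grasp; the last joint's range is limited). The gripper opens to 87 mm and grips with 3 to 60 N. Pads are 19 mm wide; open, the fingers measure 117 mm over their backs; the gripper's body (75 mm by 190 mm) begins 51 mm behind the grasp point.
Start: joints at [-1.302, 0.332, -0.065, 1.46, 0.022, 1.35, -0.088], TCP at [0.18, 0.599, 0.237] pointing down, gripper open.
Joint ranges: [-2.6, 2.6], [-0.5, 2.12], [-1.47, 1.34], [0.16, 2.42], [-1.27, 4.41], [0.06, 2.06], [-2.6, 2.6]. Speed limits (rad/s): [2.22, 2.22, 2.79, 2.79, 3.14, 3.14, 3.14].

INTERFACE

Orientations are given as a unit quaternion [x, y, z, w].
In Python, from bench import * gives the robot as it stands.
- The arm moves only by the tool drive_tool, never from a script. Its argument "deltas" is a list of rows, each a list of 7 numbers: the turn, a rotation vector about the tool's x, y, z in degrees, then the shift along the tool's x, y, z in m, then the closure, from -1 (fully open) to 1 (shut). A call has 1 to 12 rows; each row is the pose to reach, as a shift and turn from the pose commanded when the call began, along the tool's axes at that moment; what a row does not reach only later rows make up. A row lasts 1/10 s, in which the tool goes at most 50 mm and 8.59 degrees, less where a joint would pass 70% of its speed; a pose out of reach is approached as far as the arm can. A call with a gripper value outside its range is refused whole. The fingers move at their own pace and stop on an object; "squeeze" is the grip in N (left out, the last holds). Time passes only in rows, so rows that repeat a pose let the fingers close. It gives the time, the measured TCP pose, the force and the opening at its end, in the units of the state.
- read_state(): the state, without advancing time (a new reading comes with each control period).
- camera(name): name is "side" or "top" or "wrist"; returns (picture, depth): 420x560x3 uint8, red, green, blue; 420x560 float32, m along the optical axis (not along the pixel's ray), 0 where there is no reading.
- camera_params(name): a dict with "K" (3x3 intrinsics, pixels), "k1" (the pictures are not rectified: a ray, as slopes to the right and down, at radius r is drawn at 1 + k1 r^2 times it, then the intrinsics apply), "R" (3x3) and "t" (3): a world point X has camera coordinates R X + t; the wrist camera has in their place "mount" (4x4, takes a point from camera to tool coordinates, whose origin is the TCP and whose axes are the flange's). Camera axes: x right, y down, z forward; pixel columns grow to the right and rows downward; lengths in m; the calibration is good to about 2 mm. A picture is of the moment at which its call begins: read the wrist's pose just before it. camera_params takes no time and is no camera call.
- close_job(): hands the job in, once; it reports no verdict.
Trained networks look in the newest picture that a camera, given by its name, has taken for a name from the list of things; names that differ only in an ending like _2 or _b are one class to them, and where a whole thing is asked for, a point or a joint stands for the part that bears it (a point fixed in the world has none). Each returns a list of dicts, best first, with "score" (0 to 1); they miss things now and then, are a little off and sometimes report something else, mostly with a low value. They report only what shows in the picture. A call takes as long as a camera call. They do not tell look-alikes from the thing itself.
- outline_of(label, camera): "pixels" (420x560 bool, what is visible of it) and "location" ([column, row] as shares, 0 to 1, of the picture: columns of its width, rows of its height, amid what is visible of it).
- tip_of(label, camera): "location" ([column, row] as shares, 0 to 1, of the picture: columns of its width, rows of its height: a listed point, or the origin of a listed thing).
The state is a dict: "time": time; "joint_positions": joint angles; "joint_vel": joint speeds; "joint_torque": joint torques, N m; "ee_pos": TCP position; "eef_rot": TCP orientation; "ft_force": force on the tool from outside, world axes, zero at the start; "torque": the same for the moment, N m; "width": finger opening in m.
Only numpy, scipy, OpenCV 4.12 (cv2) and the standard library are available. Lean on these libraries where they do the work, as an engineer would, in place of code of your own. Each camera call takes 0.05 s, during which the arm holds its last target. There are 200 camera calls.

## Working session

There is one attempt and no reset: what is moved stays moved. The work goes in short steps, Python scripts to look and compute and a tool call to move; the robot and the scene stay as the last step left them, time stands still between calls to the robot, and variables do not carry over. Pictures are saved under pics/ and viewed, on a budget of 10 in all, crops included, one or two more only if the job needs it, and the job is handed in when it is done.

Besides the shell and the picture viewer there is one more tool, called as name(argument=value, ...) on one line, values as JSON. drive_tool: Moves the arm, as the interface text tells. Its arguments: {"type":"object","properties":{"deltas":{"type":"array"},"squeeze":{"type":"number"}},"required":["deltas"]}

```bash
mkdir -p pics; cat > h.py <<'E'
from bench import *
import numpy as np, cv2
from scipy.spatial.transform import Rotation as Rn
def pose():
    s=read_state(); return np.array(s["ee_pos"]),Rn.from_quat(s["eef_rot"]).as_matrix(),s
def world(cam,uv,z=None,depth=None,T=None):
    """pixel -> world, on plane z or at depth"""
    P=camera_params(cam);K=np.array(P["K"]);k=P["k1"]
    d=np.array([(uv[0]-K[0,2])/K[0,0],(uv[1]-K[1,2])/K[1,1]]);u=d.copy()
    for _ in range(20): u=d/(1+k*(u@u))
    r=np.array([u[0],u[1],1.])
    if cam=="wrist":
        M=np.array(P["mount"]);p,R=T
        o=p+R@M[:3,3]; w=R@M[:3,:3]@r
    else:
        R=np.array(P["R"]);o=-R.T@np.array(P["t"]);w=R.T@r
    s=depth if depth is not None else (z-o[2])/w[2]
    return o+s*w
def save(n,a): cv2.imwrite("pics/"+n+".png",cv2.cvtColor(a,cv2.COLOR_RGB2BGR))
E
python3 - <<'E'
from h import *
p,R,s=pose(); print(s)
ims={}
for c in("top","side"):
    im,d=camera(c); ims[c]=im; save(c,im); np.save(c+"d.npy",d)
    for l,z in(("socket_a_grip",.06),("nut_top",.108),("nut_seat",.09)):
        for r in tip_of(l,c):
            u=np.array(r["location"])*[560,420]; print(c,l,round(r["score"],2),u.round(),world(c,u,z).round(3), world(c,u,depth=d[int(min(u[1],419)),int(min(u[0],559))]).round(3))
E
```

```text
{'time': 0.0, 'joint_positions': array([-1.30158667,  0.33288822, -0.06468517,  1.46094308,  0.02160024,
        1.34985394, -0.0884838 ]), 'joint_vel': array([-1.72552157e-03,  6.00408849e-04, -5.27232895e-05, -5.10634392e-04,
       -1.18106025e-03, -1.75522318e-03, -6.94410741e-04]), 'joint_torque': array([-1.19406759e-04, -6.23232150e+01,  2.45650409e-02, -3.89922452e+01,
       -6.14316668e-02,  3.94080975e-02,  1.45987897e-04]), 'ee_pos': array([0.17971408, 0.59823544, 0.23574282]), 'eef_rot': array([ 1.45376167e-01,  9.89376208e-01, -6.95303160e-04, -6.79137192e-05]), 'ft_force': array([-0.75112435,  0.18051865,  0.11841289]), 'torque': array([ 0.00978378, -0.02036507,  0.03944211]), 'width': 0.08677931857534658}
top socket_a_grip 0.64 [359. 218.] [ 0.527 -0.273  0.06 ] [ 0.523 -0.27   0.077]
top nut_top 0.77 [224. 274.] [0.313 0.209 0.108] [0.31  0.204 0.15 ]
top nut_top 0.73 [185. 166.] [0.7   0.364 0.108] [0.699 0.363 0.11 ]
top nut_top 0.69 [122. 267.] [0.335 0.56  0.108] [0.332 0.55  0.14 ]
top nut_top 0.64 [247. 204.] [0.562 0.134 0.108] [0.563 0.134 0.104]
top nut_seat 0.93 [187. 165.] [0.709 0.357 0.09 ] [0.705 0.354 0.105]
top nut_seat 0.91 [126. 265.] [0.343 0.554 0.09 ] [0.338 0.537 0.142]
top nut_seat 0.86 [223. 278.] [0.303 0.212 0.09 ] [0.299 0.206 0.148]
top nut_seat 0.66 [250. 204.] [0.566 0.125 0.09 ] [0.561 0.124 0.112]
side socket_a_grip 0.78 [351. 267.] [ 0.524 -0.272  0.06 ] [ 0.515 -0.278  0.068]
side socket_a_grip 0.17 [335. 219.] [ 0.699 -0.09   0.06 ] [ 0.749 -0.055  0.023]
side nut_top 0.66 [175. 216.] [0.336 0.255 0.108] [0.296 0.198 0.148]
side nut_top 0.63 [257. 201.] [0.568 0.127 0.108] [0.576 0.134 0.102]
side nut_seat 0.93 [257. 205.] [0.572 0.131 0.09 ] [0.553 0.113 0.105]
side nut_seat 0.87 [175. 223.] [0.327 0.245 0.09 ] [0.289 0.191 0.13 ]
side nut_seat 0.86 [234. 171.] [0.696 0.363 0.09 ] [0.693 0.359 0.092]
```

View pics/top.png

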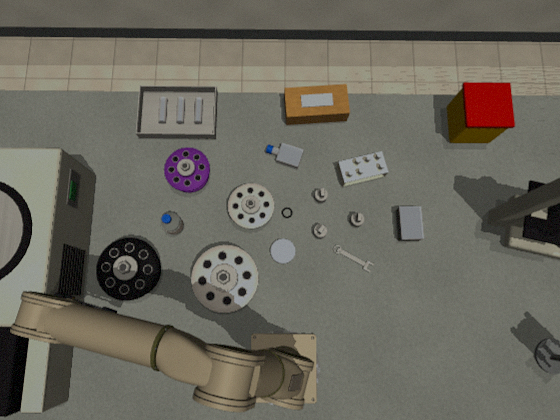

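View pics/side.png

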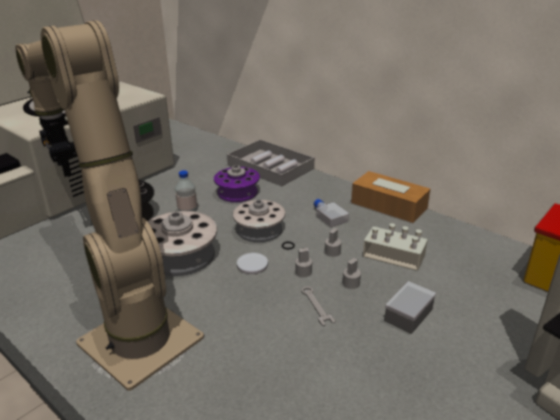

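```bash
cat >> h.py <<'E'
def go(x,y,z,yaw=None):
    """print move in tool axes; yaw deg = world direction of tool y (mod 180)"""
    p,R,s=pose(); d=R.T@(np.array([x,y,z])-p)
    cur=np.degrees(np.arctan2(R[1,1],R[0,1])); 
    t=0 if yaw is None else -((yaw-cur+90)%180-90)
    # target rot: straight down with y at cur-t
    a=np.radians(cur-t); yv=np.array([np.cos(a),np.sin(a),0]); zv=np.array([0,0,-1.])
    Rt=np.stack([np.cross(yv,zv),yv,zv],1)
    print("yaw %.1f j7 %.2f"%(cur,s["joint_positions"][6]),"rot",np.degrees(Rn.from_matrix(R.T@Rt).as_rotvec()).round(2),"d",d.round(4))
E
python3 - <<'E'
from h import *
print(camera_params("wrist"))
for u in((321,193),(320,228),(357,216)): print(world("top",u,.075).round(3))
go(.50,.13,.33,90); go(.5,-.15,.33,90)
E
```

```text
{'K': array([[376.88898304,   0.        , 275.8773101 ],
       [  0.        , 376.88898304, 205.69391422],
       [  0.        ,   0.        ,   1.        ]]), 'k1': -0.06468585670393567, 'mount': array([[-7.48036623e-05, -9.62122643e-01, -2.72616973e-01,
         7.47443975e-02],
       [ 9.99999869e-01, -2.09874540e-04,  4.66300366e-04,
        -7.40361274e-04],
       [-5.05853502e-04, -2.72616902e-01,  9.62122533e-01,
        -1.47608098e-01],
       [ 0.00000000e+00,  0.00000000e+00,  0.00000000e+00,
         1.00000000e+00]])}
[ 0.614 -0.133  0.075]
[ 0.484 -0.128  0.075]
[ 0.53  -0.262  0.075]
yaw 73.3 j7 -0.09 rot [-1.000e-02  0.000e+00 -1.672e+01] d [-0.4415 -0.3567 -0.0935]
yaw 73.3 j7 -0.09 rot [-1.000e-02  0.000e+00 -1.672e+01] d [-0.522  -0.6248 -0.0934]
```

drive_tool(deltas=[[0,0,0,0,0,-0.05,-1],[0,0,-5,-0.04,-0.03,-0.09,-1],[0,0,-10,-0.08,-0.057,-0.09,-1],[0,0,-16.7,-0.12,-0.086,-0.09,-1],[0,0,-16.7,-0.16,-0.115,-0.09,-1],[0,0,-16.7,-0.2,-0.144,-0.09,-1],[0,0,-16.7,-0.24,-0.173,-0.09,-1],[0,0,-16.7,-0.28,-0.2,-0.09,-1],[0,0,-16.7,-0.32,-0.23,-0.09,-1],[0,0,-16.7,-0.36,-0.26,-0.09,-1],[0,0,-16.7,-0.4,-0.288,-0.09,-1],[0,0,-16.7,-0.44,-0.317,-0.09,-1]])

```text
time: 1.6
ee_pos: [0.5085, 0.1697, 0.3269]
eef_rot: [0.0, 1.0, 0.0, 0.0]
ft_force: [0.8, 0.4, -0.1]
width: 0.0869
```

```bash
python3 -c "
from h import *
go(.53,.13,.33,90)"
```

```text
yaw 90.0 j7 1.19 rot [ 0.03  0.04 -0.01] d [-0.0215 -0.0396 -0.0031]
```

drive_tool(deltas=[[0,0,0,-0.021,-0.04,0,-1],[0,0,0,-0.021,-0.04,0,-1],[0,0,0,-0.021,-0.04,0,-1],[0,0,0,-0.021,-0.04,0,-1]])

```text
time: 2.0
ee_pos: [0.5282, 0.1327, 0.3265]
eef_rot: [-0.001, 1.0, 0.0, -0.0]
ft_force: [0.4, 0.3, -0.2]
width: 0.0872
```

```bash
cat > look.py <<'E'
import sys
from h import *
p,R,s=pose(); im,d=camera("wrist"); save(sys.argv[1],im)
np.savez("pics/"+sys.argv[1],im=im,d=d,p=p,R=R); print(p,s["time"])
for a in sys.argv[2:]:
    l,z=a.split(":")
    for r in tip_of(l,"wrist"):
        u=np.array(r["location"])*[560,420]; print(l,round(r["score"],2),u.round(1),world("wrist",u,float(z),T=(p,R)).round(4), world("wrist",u,depth=d[int(min(u[1],419)),int(min(u[0],559))],T=(p,R)).round(4))
E
python3 look.py rotor nut_top:.108 nut_seat:.09
```

```text
[0.52817248 0.13273687 0.32647433] 2.0
nut_top 0.81 [266.8 217.3] [0.5692 0.1231 0.108 ] [0.5692 0.1231 0.1081]
nut_seat 0.74 [265.9 210.6] [0.5674 0.1218 0.09  ] [0.5621 0.1223 0.1081]
nut_seat 0.34 [170.1  65.3] [0.4205 0.0295 0.09  ] [0.414  0.0093 0.0141]
```

View pics/rotor.png

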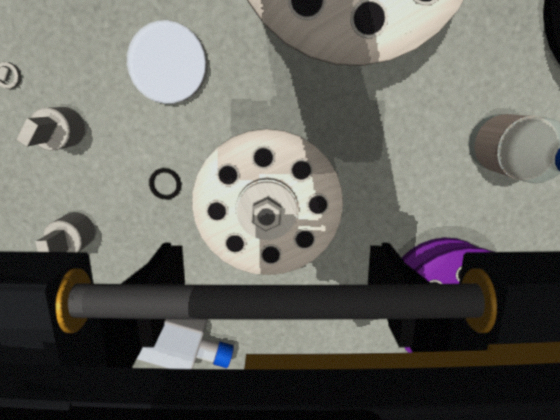

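```bash
cat >> h.py <<'E'
def cloud(n):
    f=np.load("pics/"+n+".npz"); P=camera_params("wrist");K=P["K"]
    uu,vv=np.meshgrid(np.arange(560),np.arange(420))
    dx=(uu-K[0,2])/K[0,0];dy=(vv-K[1,2])/K[1,1];a,b=dx,dy
    for _ in range(20):
        q=1+P["k1"]*(a*a+b*b);a,b=dx/q,dy/q
    M=P["mount"]; c=np.stack([a,b,np.ones_like(a)],-1)*f["d"][...,None]
    X=(c@M[:3,:3].T+M[:3,3])@f["R"].T+f["p"]; X[f["d"]==0]=np.nan
    return X,f["im"]
E
python3 - <<'E'
from h import *
X,im=cloud("rotor")
g=X[(abs(X[...,0]-.568)<.05)&(abs(X[...,1]-.123)<.05)]
print(np.histogram(g[:,2],np.arange(.06,.115,.003)))
def circ(lo,hi):
    m=g[(g[:,2]>lo)&(g[:,2]<hi)][:,:2]; print(len(m),m.mean(0).round(4),(m.max(0)+m.min(0))/2,np.ptp(m,axis=0).round(4)); return m
n=circ(.1065,.112); w=circ(.095,.112); circ(.087,.093)
# hex angle: minimal extent directions
c=cv2.minEnclosingCircle(n.astype(np.float32)*1000);print(c)
for m in(n,w):
  for a in range(0,60,3):
    t=[np.radians(a+60*k) for k in range(3)]
    print(a,[round(float(np.ptp(m@[np.cos(x),np.sin(x)]))*1000,1) for x in t],end=' ')
  print()
s=cv2.resize(im[170:260,215:320],None,fx=6,fy=6,interpolation=cv2.INTER_CUBIC); save("nutcrop",s)
E
```

```text
(array([   0,    0,    0,  117, 4039,  682,   30,  115,  154, 1502,  444,
         24,   18,   22,   96,  360,  253,    0]), array([0.06 , 0.063, 0.066, 0.069, 0.072, 0.075, 0.078, 0.081, 0.084,
       0.087, 0.09 , 0.093, 0.096, 0.099, 0.102, 0.105, 0.108, 0.111,
       0.114]))
519 [0.5678 0.1222] [0.56826425 0.12176082] [0.0303 0.0256]
757 [0.5661 0.1222] [0.56735411 0.1216737 ] [0.033 0.03 ]
1946 [0.5662 0.1222] [0.56814478 0.12230739] [0.0637 0.0631]
((568.23828125, 121.71082305908203), 15.19550609588623)
0 [30.3, 30.0, 29.3] 3 [30.2, 29.9, 29.3] 6 [30.0, 29.7, 29.3] 9 [29.8, 29.4, 29.2] 12 [29.4, 29.1, 29.0] 15 [29.0, 28.7, 28.7] 18 [28.5, 28.2, 28.4] 21 [28.0, 27.6, 28.1] 24 [27.4, 26.9, 27.9] 27 [27.0, 26.2, 27.6] 30 [27.3, 25.6, 27.6] 33 [27.8, 26.3, 27.6] 36 [28.1, 26.8, 28.2] 39 [28.5, 27.3, 28.8] 42 [28.9, 27.7, 29.2] 45 [29.3, 28.1, 29.6] 48 [29.6, 28.4, 29.9] 51 [29.8, 28.7, 30.1] 54 [30.0, 29.0, 30.3] 57 [30.0, 29.2, 30.3] 
0 [33.0, 34.1, 33.7] 3 [32.9, 33.8, 33.6] 6 [32.7, 33.5, 33.4] 9 [32.5, 33.1, 33.1] 12 [32.1, 32.6, 32.7] 15 [31.8, 32.0, 32.3] 18 [31.5, 31.4, 31.8] 21 [31.0, 30.8, 31.2] 24 [30.4, 30.2, 30.6] 27 [30.6, 30.0, 30.6] 30 [31.2, 30.0, 31.1] 33 [31.9, 30.8, 31.5] 36 [32.5, 31.5, 31.9] 39 [33.0, 32.1, 32.2] 42 [33.4, 32.6, 32.3] 45 [33.8, 33.0, 32.6] 48 [34.0, 33.3, 32.9] 51 [34.2, 33.6, 33.0] 54 [34.2, 33.7, 33.1] 57 [34.2, 33.8, 33.0]
```

View pics/nutcrop.png

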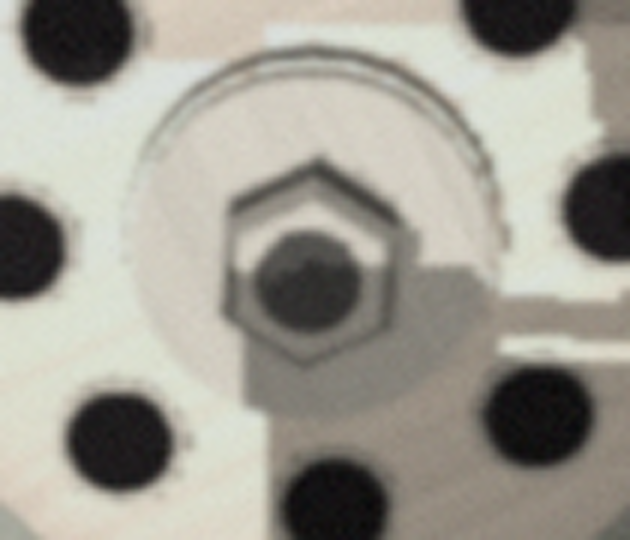

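drive_tool(deltas=[[0,0,0,-0.006,-0.05,0,-1],[0,0,0,-0.012,-0.1,0,-1],[0,0,0,-0.018,-0.15,0,-1],[0,0,0,-0.025,-0.2,0,-1],[0,0,0,-0.03,-0.25,0,-1],[0,0,0,-0.035,-0.3,0,-1],[0,0,0,-0.037,-0.32,0,-1],[0,0,0,-0.037,-0.32,0,-1]])

```text
time: 2.95
ee_pos: [0.5649, -0.192, 0.3264]
eef_rot: [0.003, 1.0, -0.001, -0.0]
ft_force: [-0.7, -0.3, 0.0]
width: 0.0869
```

```bash
python3 look.py socks socket_a_grip:.06; python3 - <<'E'
from h import *
X,im=cloud("socks")
for c in((.614,-.133),(.484,-.128),(.53,-.262)):
    m=(np.hypot(X[...,0]-c[0],X[...,1]-c[1])<.035)&(X[...,2]>.074)&(X[...,2]<.09)
    t=X[m]; 
    if len(t)<20: print(c,"few");continue
    r=cv2.minAreaRect((t[:,:2]*1000).astype(np.float32)); e,v=np.linalg.eigh(np.cov(t[:,:2].T)); a=v[:,1]
    print(c,len(t),r,"long axis deg",np.degrees(np.arctan2(a[1],a[0])).round(1),np.median(t[:,2]).round(4))
E
```

```text
[ 0.56485075 -0.19201889  0.32641974] 2.95
socket_a_grip 0.96 [205.3 139.8] [ 0.532  -0.2699  0.06  ] [ 0.5299 -0.2659  0.081 ]
socket_a_grip 0.42 [203.4 276.5] [ 0.6959 -0.2815  0.06  ] [ 0.6924 -0.28    0.067 ]
(0.614, -0.133) 333 ((620.4114379882812, -138.1283416748047), (28.222579956054688, 14.191912651062012), 3.706163167953491) long axis deg -174.4 0.0794
(0.484, -0.128) 418 ((483.9707336425781, -133.2491912841797), (14.301643371582031, 28.789134979248047), 54.434593200683594) long axis deg 144.4 0.0794
(0.53, -0.262) 384 ((529.0797729492188, -270.258056640625), (14.755804061889648, 27.345951080322266), 85.74867248535156) long axis deg 175.5 0.0793
```

View pics/socks.png

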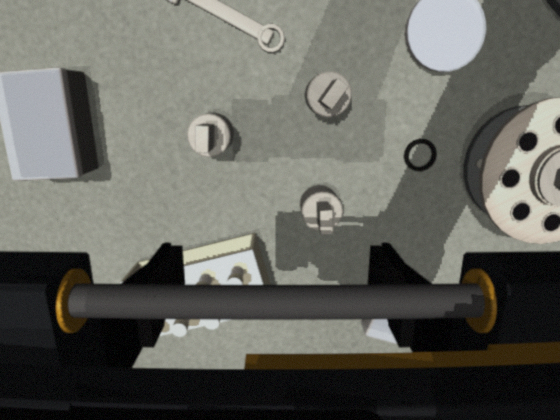

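```bash
python3 -c "
from h import *
go(.484,-.1335,.14,54.4)"
```

```text
yaw 90.0 j7 1.93 rot [ 3.000e-02 -3.000e-02  3.562e+01] d [0.0817 0.054  0.1864]
```

drive_tool(deltas=[[0,0,8,0.02,0.013,0.04,-1],[0,0,16,0.04,0.026,0.08,-1],[0,0,24,0.06,0.04,0.12,-1],[0,0,32,0.082,0.054,0.16,-1],[0,0,35.6,0.082,0.054,0.186,-1],[0,0,35.6,0.082,0.054,0.186,-1],[0,0,35.6,0.082,0.054,0.186,-1]])

```text
time: 3.75
ee_pos: [0.4844, -0.1334, 0.1415]
eef_rot: [0.304, 0.953, 0.0, 0.0]
ft_force: [0.1, -0.8, 0.6]
width: 0.0873
```

```bash
python3 look.py s2 socket_a_grip:.06; python3 - <<'E'
from h import *
X,im=cloud("s2")
c=(.484,-.133)
m=(np.hypot(X[...,0]-c[0],X[...,1]-c[1])<.03)&(X[...,2]>.074)&(X[...,2]<.09)
t=X[m]; print(len(t))
if len(t)>20: print(cv2.minAreaRect((t[:,:2]*1000).astype(np.float32)))
go(.484,-.1335,.06,54.4)
E
```

```text
[ 0.48436279 -0.13337945  0.14154492] 3.75
socket_a_grip 0.81 [160.2 371.7] [ 0.5306 -0.2717  0.06  ] [ 0.4507 -0.1374  0.2302]
socket_a_grip 0.66 [277.1 216. ] [ 0.4822 -0.1316  0.06  ] [ 0.477  -0.1281  0.0801]
1084
((483.7931823730469, -133.31825256347656), (13.637870788574219, 28.596149444580078), 54.41108322143555)
yaw 54.5 j7 1.22 rot [0.08 0.14 0.13] d [ 0.0015 -0.0001  0.0823]
```

drive_tool(deltas=[[0,0,0,0,0,0.03,-1],[0,0,0,0,0,0.06,-1],[0,0,0,0,0,0.082,-1],[0,0,0,0,0,0.082,-1],[0,0,0,0,0,0.082,1],[0,0,0,0,0,0.082,1],[0,0,0,0,0,0.082,1],[0,0,0,0,0,0.082,1],[0,0,0,0,0,0.082,1],[0,0,0,0,0,0.082,1]], squeeze=40)

```text
time: 4.85
ee_pos: [0.4837, -0.1344, 0.0587]
eef_rot: [0.306, 0.952, 0.0, 0.0]
ft_force: [-0.1, 0.2, 0.4]
width: 0.0472
```

```bash
python3 -c "
from h import *
go(.568,.1222,.2,57);print(pose()[0])"
```

```text
yaw 54.4 j7 1.30 rot [ 0.02  0.01 -2.61] d [ 0.0808  0.2578 -0.1412]
[ 0.48365004 -0.134428    0.05872975]
```

Still closing; keep closing.

drive_tool(deltas=[[0,0,0,0,0,0,1],[0,0,0,0,0,0,1],[0,0,0,0,0,0,1],[0,0,0,0,0,0,1],[0,0,0,0,0,0,1],[0,0,0,0,0,0,1]])

```text
time: 5.45
ee_pos: [0.4833, -0.1344, 0.0583]
eef_rot: [0.306, 0.952, -0.0, -0.0]
ft_force: [0.3, 1.3, -2.0]
width: 0.0134
```

drive_tool(deltas=[[0,0,0,0,0,-0.03,1],[0,0,0,0,0,-0.07,1],[0,0,0,0,0,-0.11,1],[0,0,-0.5,0.01,0.04,-0.14,1],[0,0,-1.5,0.025,0.08,-0.142,1],[0,0,-2.6,0.04,0.125,-0.142,1],[0,0,-2.6,0.055,0.17,-0.142,1],[0,0,-2.6,0.07,0.215,-0.142,1],[0,0,-2.6,0.081,0.258,-0.142,1],[0,0,-2.6,0.081,0.258,-0.142,1],[0,0,-2.6,0.081,0.258,-0.142,1]])

```text
time: 6.55
ee_pos: [0.5676, 0.1232, 0.1995]
eef_rot: [0.283, 0.959, -0.001, -0.001]
ft_force: [0.2, -1.1, -3.4]
width: 0.0136
```

```bash
python3 look.py held nut_seat:.09; python3 -c "
from h import *
go(.568,.1222,.165,57);print(pose()[2]['ft_force'],pose()[2]['width'])"
```

```text
[0.56756872 0.12320784 0.19954171] 6.55
yaw 56.9 j7 0.80 rot [-0.07 -0.01 -0.11] d [0.0004 0.0012 0.0351]
[-0.52832267 -0.65887633 -3.25212501] 0.013485904513515595
```

View pics/held.png

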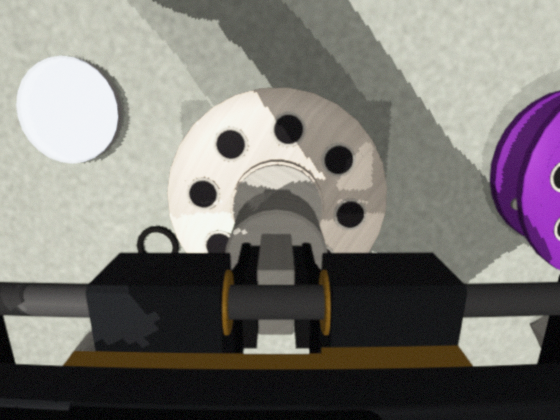

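drive_tool(deltas=[[0,0,0,0,0.001,0.02,1],[0,0,0,0,0.001,0.03,1],[0,0,0,0,0.001,0.033,1],[0,0,0,0,0.001,0.036,1],[0,0,0,0,0.001,0.038,1],[0,0,0,0,0.001,0.04,1],[0,0,0,0,0.001,0.042,1],[0,0,0,0,0.001,0.042,1],[0,0,0,0,0.001,0.042,1]])

```text
time: 7.55
ee_pos: [0.5686, 0.1233, 0.1586]
eef_rot: [0.284, 0.959, 0.0, 0.0]
ft_force: [-0.3, -0.4, -4.0]
width: 0.0141
```

drive_tool(deltas=[[0,0,0,0,0,0.001,1],[0,0,0,0,0,0.002,1],[0,0,0,0,0,0.003,1],[0,0,0,0,0,0.003,1]])

```text
time: 7.95
ee_pos: [0.5685, 0.1232, 0.1554]
eef_rot: [0.284, 0.959, -0.0, -0.0]
ft_force: [0.4, -0.1, -3.5]
width: 0.0139
```

drive_tool(deltas=[[0,0,0,0,0,0.002,1],[0,0,0,0,0,0.004,1],[0,0,0,0,0,0.005,1],[0,0,0,0,0,0.006,1],[0,0,0,0,0,0.006,1]])

```text
time: 8.45
ee_pos: [0.5685, 0.1232, 0.1494]
eef_rot: [0.284, 0.959, -0.0, -0.0]
ft_force: [0.5, 0.1, -4.6]
width: 0.014
```

drive_tool(deltas=[[0,0,0,0,0,0.001,1],[0,0,0,0,0,0.0015,1],[0,0,0,0,0,0.002,1],[0,0,0,0,0,0.002,1]])

```text
time: 8.85
ee_pos: [0.5686, 0.1233, 0.1477]
eef_rot: [0.284, 0.959, 0.0, 0.0]
ft_force: [-0.7, 0.1, 0.5]
width: 0.0134
```

```bash
python3 - <<'E'
from h import *
p,R,s=pose(); print(p,s["ft_force"],s["width"])
im,d=camera("side"); save("fin_s",cv2.resize(im[120:300,170:410],None,fx=3,fy=3,interpolation=cv2.INTER_CUBIC))
im,d=camera("wrist"); np.savez("pics/fin",im=im,d=d,p=p,R=R)
X,_=cloud("fin")
r=np.hypot(X[...,0]-.5685,X[...,1]-.1233)
for a,b in((.016,.023),(.027,.031),(.034,.04)):
    z=X[(r>a)&(r<b)][:,2]; z=z[(z>.06)&(z<.17)]; print(a,b,len(z),np.histogram(z,np.arange(.06,.171,.005))[0], np.median(z[(z>.125)]) if (z>.125).any() else None, np.median(z[(z<.1)]) if (z<.1).any() else None)
E
```

```text
[0.56858528 0.12330781 0.1477334 ] [-0.71880191  0.07360839  0.50276964] 0.013417849279866733
0.016 0.023 2452 [   0    0    0    0    0    0    0    0    0    0    0    0    0 1621
   91   73   77   89  105  120  140  136] 0.12935563940499004 None
0.027 0.031 1213 [   0    0    0    0   17 1159   37    0    0    0    0    0    0    0
    0    0    0    0    0    0    0    0] None 0.08882672701022096
0.034 0.04 2253 [   0    0 2132   26   94    1    0    0    0    0    0    0    0    0
    0    0    0    0    0    0    0    0] None 0.07291375346824364
```

View pics/fin_s.png

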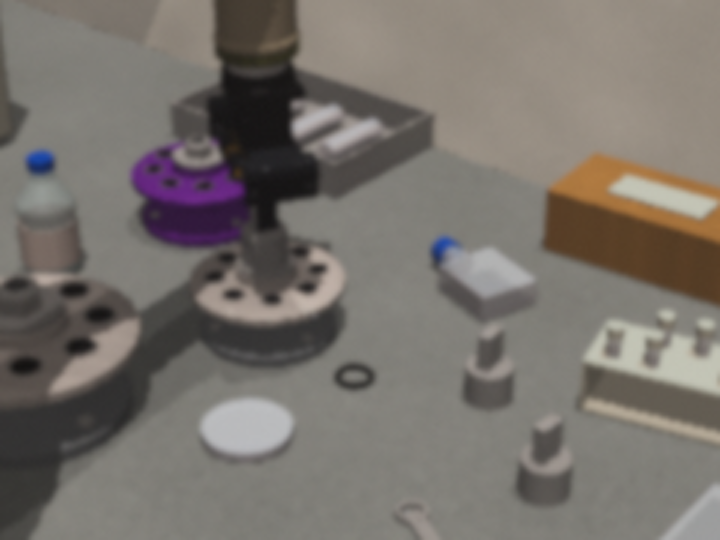

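The barrel top is 40 mm above the washer, so the socket is fully down, with a light push of about 4 N. I'm handing it in.

```bash
python3 -c "
from h import *
print(pose()[2]['time'],pose()[2]['ft_force'],pose()[2]['width']);print(close_job())"
```

```text
8.95 [-1.40304977 -0.32740959 -1.19319606] 0.01366448336308505
the job is handed in; nothing more can be done
None
```

The first socket I tried, the one nearest the robot base at about (0.484, -0.133), fits the nut. I lowered it fully onto the washer of the smaller white rotor and handed the job in at 8.95 s with it still gripped.

**Fit:** the wrist camera's depth put the barrel top at 0.129 m and the washer at 0.089 m. That is the barrel's full 40 mm, so the mouth is on the washer.

**Force:** the descent met no resistance until the washer. The push there was about 2–4 N, so the spindle sank about 1 mm by estimate. The last force reading was noisy: vertical force read 0.5 N, then -1.2 N.

**Grip:** the finger opening stayed at 13–14 mm, the thickness of the tang.

**Other things on the bench:** I did not touch the other two sockets, so nothing had to be stood back. In the last side picture they stand upright and the bystanders in view look unmoved; the tip box was mostly out of frame.

No check failed.

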